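# Close up the photometer: fold the cell flap, then shut the lid

## Task

Get the photometer ready to measure: with the fingertips push the upright metal flap inside the sample compartment all the way down flat over the cuvettes, and only then push the open lid over and press it fully shut. Do not slam the lid; nothing is to be picked up, so leave the cuvettes in their holder and the bottle and jar where they stand. Finish with the hand clear of everything.

Things in the scene. Friction and masses are not known exactly. Their poses are not given: they have to be found in the camera images.
- photometer: White bench photometer, fixed. Origin on the bench under the middle of the sample compartment; x to its back, y to its left, z up. Compartment: open well 190 (x) by 180 (y) mm outside, walls 10-12 mm, rim at z 105 mm. Electronics housing, 100 mm high, at y -92 to -312, x -130 to +155 mm. In the well, at y -25 to +45 mm, a dark cell holder, top at z 55 mm; cuvettes in it reach z 65 mm.
- lid (a joint): Angle of the white lid: 0 fully shut, flat on the rim; pi/2 upright; starts open at 1.75 to 2.0, leaning over the electronics; stop 2.05. Plate 190 mm wide (x), 180 mm from hinge to free edge, 12 mm thick, 0.25 kg, black disc (36 mm) on its outside. Friction hinge: stays where left, must be pushed all the way shut (1 to 4 N at the disc). A standing flap blocks it.
- lid_hinge (a point): Middle of the lid's hinge line, which runs along the photometer's x axis at y = -90 mm, 105 mm above the bench, level with the lid's underside when shut (the outside is then 12 mm higher). The shut lid extends from it towards the photometer's +y.
- lid_pad (a point): Centre of the outer face of the black disc on the outside of the lid, 135 mm from the hinge line; z axis out of the lid's outside (up when shut), y axis from the hinge to the free edge.
- flap (a joint): Angle of the aluminium flap in the compartment: 0 folded flat over the cell holder; pi/2 upright; starts at 1.45 to 1.75, stop 1.75. Plate 106 mm wide (x), 70 mm from hinge to free edge, 5 mm thick, 50 g. Friction hinge: stays where left, must be pushed right down (about 0.5 N near its edge). It folds towards the photometer's -y: push it from its +y side.
- flap_hinge (a point): Middle of the flap's hinge line, which runs along the photometer's x axis at y = +57 mm, 73 mm above the bench, in the middle of the flap's thickness.
- flap_edge (a point): Middle of the flap's free edge, 70 mm from its hinge line, in the middle of its thickness.
- cuvette_a_center (a point): Centre of a clear cuvette, 12.5 mm square, 45 mm high, standing in the cell holder; leave it.
- cuvette_b_center (a point): Centre of the second, identical cuvette in the cell holder; leave it.
- bottle: Amber bottle, 58 mm across, 115 mm high, loose on the bench to the left (+y) of the photometer; origin at the centre of its underside; leave it.
- jar: Amber jar, 60 mm across, 85 mm high, loose on the bench to the left (+y) of the photometer; origin at the centre of its underside; leave it.

How it is judged:
On the way, in this order (a step that is already met when the one before it is completed fails the run):
1. the flap is folded down flat (within 0.12 rad) while the lid still stands open (above 1.0 rad) (value of joint flap below 0.12 rad and value of joint lid above 1 rad), for 0.2 s.
2. the lid is fully shut (within 0.05 rad) (value of joint lid below 0.05 rad), for 0.2 s.
At the end, for the whole second after the job is handed in: The flap lies flat (within 0.12 rad), the lid is shut over it (within 0.05 rad) and at rest, the cuvettes are within 10 mm and the bottle and jar within 20 mm of where they were, upright (value of joint flap below 0.12 rad and value of joint lid below 0.05 rad and velocity of joint lid between -0.05 and 0.05 rad/s and distance of each of cuvette_a_center, cuvette_b_center from where it was at the start of the episode below 0.01 m and distance of each of bottle, jar from where it was at the start of the episode below 0.02 m and angle between each of bottle, jar's own z axis and vertical below 0.2 rad); the robot touches nothing.
It fails at once if the lid is brought down (below 0.6 rad) while the flap still stands (above 0.6 rad) (value of joint lid below 0.6 rad and value of joint flap above 0.6 rad).
It fails at once if the lid is slammed (faster than 4 rad/s) (velocity of joint lid below -4 rad/s).
It fails at once if a cuvette is lifted or carried (moved over 15 mm) (distance of any of cuvette_a_center, cuvette_b_center from where it was at the start of the episode above 0.015 m).
It fails at once if the bottle or the jar is moved (over 30 mm), lifted or tipped (over 0.5 rad) (distance of any of bottle, jar from where it was at the start of the episode above 0.03 m or angle between any of bottle, jar's own z axis and vertical above 0.5 rad).
It also fails if it takes over 51 s, if anything falls off the work surface, if the arm or the gripper's body presses on something with over 40 N, if the wrist force passes 120 N, or if a joint passes its speed limit or range.

## Robot

A 6-joint arm with a two-finger parallel gripper is mounted at the origin on the work surface. World frame = base frame: x ahead of the robot, y to its left, z up, the work surface at z = 0. Lengths are in m, angles in rad, forces in N, time in s.
With the tool pointing down it reaches from about 0.275 to 0.85 m from the base axis. Payload 19 kg.
Tool frame: the origin (TCP) lies at the very end of the fingers, on their centre line; the grasp point (between the pads) lies bot.tcp_to_grasp behind it (bot.tcp_to_grasp is the distance from the TCP to the grasp point, in m); x points along the fingers, z is the direction in which the jaws open and shut, and the axes are right-handed (so a half turn about x gives the same grasp; the last joint's range is limited). The gripper opens to 85 mm and grips with 20 to 120 N. Pads are 22 mm wide; open, the fingers measure 114 mm over their backs; the gripper's body (76 mm by 85 mm) begins 54 mm behind the grasp point. The pads swing forward as they close: fully open they stand 13 mm farther back than shut.
Start: joints at [1.099, 0.15, 1.437, -0, 1.554, -0.134], TCP at [0.191, 0.542, 0.231] pointing down, gripper open.
Joint ranges: [-2.8, 2.8], [-0.68, 2.1], [0.12, 2.68], [-1.39, 4.53], [0.16, 2.79], [-2.81, 2.81]. Speed limits (rad/s): [1.89, 1.89, 2.22, 3.01, 3.01, 3.01].

## Interface

Orientations are given as a unit quaternion [x, y, z, w].
In Python, from workcell import bot gives the robot as it stands.
- The arm moves only by the shell command python3 -m jog 'ROWS' [OPENING] [FORCE]. ROWS is JSON, a list of rows, each an object with "translation": the shift along the tool's x, y, z in m, a list of three; "turn": the turn, a rotation vector about the tool's x, y, z in degrees, a list of three. In form: [{"translation": [dx, dy, dz], "turn": [rx, ry, rz]}, ...]. A call has 1 to 10 rows; each row shifts and turns the commanded pose from where the row before left it, along the tool's axes as they then stand; what a row does not reach is not made up. A row lasts 1/12 s, in which the tool goes at most 41.7 mm and 7.16 degrees, less where a joint would pass 70% of its speed; a pose out of reach is approached as far as the arm can. A call with a gripper value outside its range is refused whole. OPENING is the finger opening in m, from 0 to 0.0854, set as the call begins (- or left out, the last holds). The fingers move at their own pace and stop on an object; FORCE is the grip in N (left out, the last holds). Time passes only in rows, so rows that do not move let the fingers close. It gives the time, the measured TCP pose, the force and the opening at its end, in the units of the state.
- bot.get_state(): the state, without advancing time (a new reading comes with each control period).
- bot.snapshot(name): name is "side" or "top" or "wrist"; returns the picture (384x512x3 uint8, red, green, blue); there is no depth.
- bot.calibration(name): a dict with "fx", "fy", "cx", "cy" (pixels), "k1" (the pictures are not rectified: a ray, as slopes to the right and down, at radius r is drawn at 1 + k1 r^2 times it, then the intrinsics apply), "xyz" and "attitude" of the camera in the world; the wrist camera has in their place "tool_from_camera" (4x4, takes a point from camera to tool coordinates, whose origin is the TCP and whose axes are the tool frame's). Camera axes: x right, y up, looking along -z (the intrinsics and any distortion apply to the point x, -y, -z); pixel columns grow to the right and rows downward; lengths in m; the calibration is good to about 2 mm. A picture is of the moment at which its call begins: read the wrist's pose just before it. calibration takes no time and is no camera call.
- bot.sign_off(): hands the job in, once; it reports no verdict.
Trained networks look in the newest picture that a camera, given by its name, has taken for a name from the list of things; names that differ only in an ending like _2 or _b are one class to them, and where a whole thing is asked for, a point or a joint stands for the part that bears it (a point fixed in the world has none). Each returns a list of dicts, best first, with "score" (0 to 1); they miss things now and then, are a little off and sometimes report something else, mostly with a low value. They report only what shows in the picture. A call takes as long as a camera call.
- bot.cut_out(thing, camera): "mask" (384x512 bool, what is visible of it) and "uv" ([column, row] in pixels, amid what is visible of it).
The state is a dict: "time": time; "qpos": joint angles; "joint_vel": joint speeds; "joint_efforts": joint torques, N m; "eef_pos": TCP position; "tcp_rot": TCP orientation; "wrist_force": force on the tool from outside, world axes, zero at the start; "wrist_torque": the same for the moment, N m; "gripper_width": opening from 0.0 (shut) to 1.0 (fully open).
Only numpy, scipy, OpenCV 4.12 (cv2) and the standard library are available. Lean on these libraries where they do the work, as an engineer would, in place of code of your own. Each camera call takes 0.05 s, during which the arm holds its last target. There are 200 camera calls.

## Working session

There is one attempt and no reset: what is moved stays moved. The work goes in short steps, Python scripts to look and compute and a shell command to move; the robot and the scene stay as the last step left them, time stands still between calls to the robot, and variables do not carry over. Pictures are saved under pics/ and viewed, about 8 in all and at most 12, crops included, and the job is handed in when it is done.

```bash
mkdir -p pics; ls; python3 - <<'E'
from workcell import bot
import cv2,numpy as np
s=bot.get_state(); print(s['time'],s['eef_pos'],s['tcp_rot'],bot.tcp_to_grasp)
a=[bot.snapshot(n) for n in('side','top')]
for n in('side','top'): print(n,bot.calibration(n))
print(bot.calibration('wrist'))
for n,im in zip(('side','top'),a):
    cv2.imwrite(f'pics/{n}0.png',cv2.resize(im[:,:,::-1],None,fx=1.5,fy=1.5,interpolation=cv2.INTER_CUBIC))
for c in('side','top'):
  for t in('lid_pad','flap','cuvette_a_center','bottle','jar','photometer'):
    print(c,t,[(round(d['score'],2),np.round(d['uv'],1),int(d['mask'].sum())) for d in bot.cut_out(t,c)][:3])
E
```

```text
pics
0.0 [0.19045033 0.54228732 0.23068219] [-0.40904443  0.57731833  0.40862752  0.57654987] 0.0187
side {'fx': 346.53769771083967, 'fy': 346.53769771083967, 'cx': 255.43972467386976, 'cy': 186.51656489439418, 'k1': 0.03681673942307519, 'xyz': array([ 0.1421951 , -0.064948  ,  0.56035297]), 'attitude': array([ 0.33023332, -0.20193164, -0.47448627,  0.79058987])}
top {'fx': 433.9745166356333, 'fy': 433.9745166356333, 'cx': 256.845906734374, 'cy': 181.58026867921927, 'k1': -0.1266038660801524, 'xyz': array([0.50944792, 0.1490807 , 0.8802888 ]), 'attitude': array([ 0.01868488, -0.02273074, -0.69805404,  0.71544025])}
{'fx': 285.19327004307627, 'fy': 285.19327004307627, 'cx': 259.0512059541728, 'cy': 193.31494323464634, 'k1': -0.04010687623127528, 'tool_from_camera': array([[-9.59581482e-04,  2.60566168e-01, -9.65455515e-01,
        -1.41789704e-01],
       [-7.12242797e-05,  9.65455939e-01,  2.60566353e-01,
         6.52322635e-02],
       [ 9.99999537e-01,  3.18798521e-04, -9.07875004e-04,
         6.39105142e-04],
       [ 0.00000000e+00,  0.00000000e+00,  0.00000000e+00,
         1.
[... 175 characters left out ...]
.73, array([392.5, 194.4]), 3301), (0.59, array([301.7, 220.8]), 73)]
side bottle [(0.6, array([243.6, 160.2]), 1021), (0.2, array([286.8, 189. ]), 885)]
side jar [(0.77, array([193.1, 203.2]), 1249), (0.15, array([391.2, 190.9]), 3386)]
side photometer [(0.59, array([402.6, 256.6]), 39266)]
top lid_pad [(0.89, array([399. , 179.5]), 7210), (0.52, array([309.7, 185.6]), 48)]
top flap [(0.8, array([287.8, 176.8]), 380)]
top cuvette_a_center [(0.4, array([308.4, 182.5]), 31)]
top bottle [(0.95, array([207.7, 127.4]), 782), (0.65, array([386.6, 179.7]), 27388)]
top jar [(0.94, array([191.8, 202.3]), 798), (0.69, array([397.1, 183.1]), 7248)]
top photometer [(0.85, array([388.2, 179.5]), 27835)]
```

View pics/side0.png

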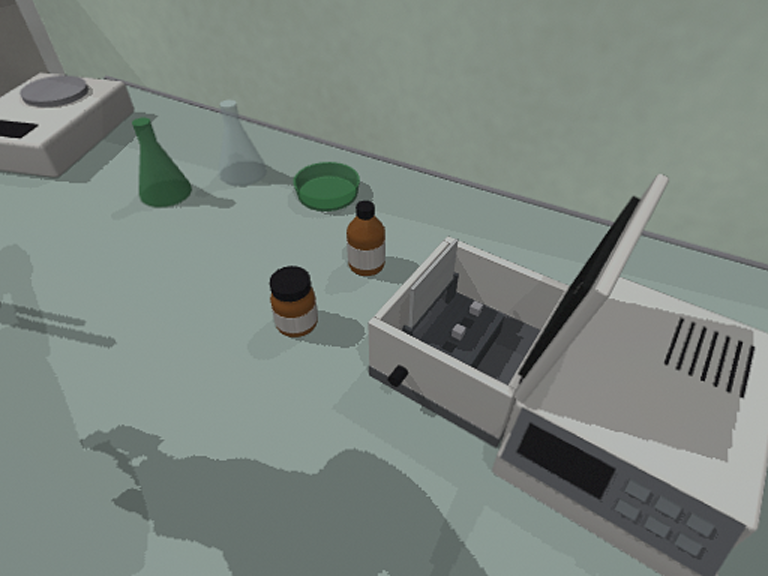

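View pics/top0.png

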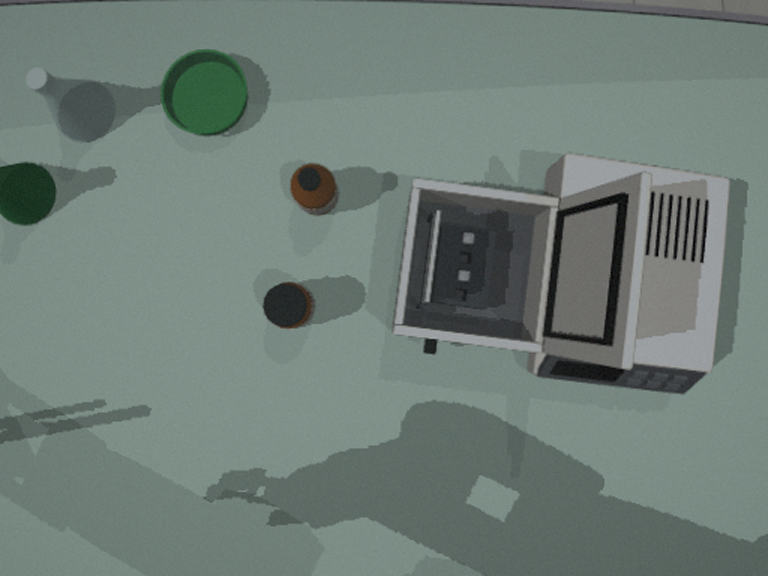

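The side view (1.5x) shows the flap upright at about (430,280), the lid leaning over the electronics, and the cuvettes at (459,331) and (476,308). In the top view (1.5x) the rim corners are near (414,179), (394,333), (541,351) and (558,198), with the flap's edge running from (437,210) to (428,303). The bottle is at (312,185) and the jar at (288,305).

```bash
cat > h.py <<'E'
import numpy as np
from scipy.spatial.transform import Rotation as R
from scipy.optimize import least_squares
from workcell import bot
def proj(P,c):
    k=bot.calibration(c); p=(np.atleast_2d(P)-k['xyz'])@R.from_quat(k['attitude']).as_matrix()
    s=np.c_[p[:,0]/-p[:,2],p[:,1]/p[:,2]]; s=s*(1+k['k1']*(s**2).sum(1,keepdims=True))
    return s*[k['fx'],k['fy']]+[k['cx'],k['cy']]
def at_z(uv,z,c):
    f=lambda q:(proj([q[0],q[1],z],c)[0]-uv)
    return least_squares(f,[.5,.15]).x
def W(T,L):  # photometer local -> world
    x,y,a=T; L=np.atleast_2d(L); c,s=np.cos(a),np.sin(a)
    return np.c_[x+c*L[:,0]-s*L[:,1],y+s*L[:,0]+c*L[:,1],L[:,2]]
def flap(th,x,r=.07): return [x,.057-r*np.cos(th),.073+r*np.sin(th)]
def lid(th,x,r=.18,t=0.): return [x,-.09+r*np.cos(th)-t*np.sin(th),.105+r*np.sin(th)+t*np.cos(th)]
E
cat > fit.py <<'E'
from h import *
import cv2
L=[[.095,.09,.105],[-.095,.09,.105],[-.095,-.09,.105],[.095,-.09,.105]]
top=np.array([[414,179],[394,333],[541,351],[558,198]])/1.5
side=np.array([[452,238],[371,322]])/1.5
def res(T): return np.r_[(proj(W(T,L),'top')-top).ravel(),(proj(W(T,L[:2]),'side')-side).ravel()]
s=least_squares(res,[.5,.1,0]); T=s.x; print('T',T,np.round(s.fun,1))
# flap angle: edge ends top view; lid: inner face free edge corners
ft=np.array([[437,210],[428,303]])/1.5
g=least_squares(lambda t:(proj(W(T,[flap(t[0],.053),flap(t[0],-.053)]),'top')-ft).ravel(),[1.6]);print('flap',g.x,g.fun)
lt=np.array([[650,173],[633,369]])/1.5
g2=least_squares(lambda t:(proj(W(T,[lid(t[0],.095,.18,.012),lid(t[0],-.095,.18,.012)]),'top')-lt).ravel(),[1.9]);print('lid',g2.x,g2.fun)
np.save('T.npy',T)
for n,uv,z in(('bottle',(309,179),.115),('jar',(287,304),.085)):
    p=at_z(np.array(uv)/1.5,z,'top'); d=p-T[:2];c,q=np.cos(T[2]),np.sin(T[2]);print(n,p,'local',c*d[0]+q*d[1],-q*d[0]+c*d[1])
for n in('top','side'):
    im=cv2.imread(f'pics/{n}0.png')
    def dl(P,col):
        cv2.polylines(im,[np.int32(np.round(proj(W(T,P),n)*1.5*8))],True,col,1,cv2.LINE_AA,3)
    dl(L,(0,0,255)); dl([flap(g.x[0],.053),flap(g.x[0],-.053),flap(g.x[0],-.053,0),flap(g.x[0],.053,0)],(0,255,0))
    for t in(0,.012): dl([lid(g2.x[0],.095,.18,t),lid(g2.x[0],-.095,.18,t),lid(g2.x[0],-.095,0,t),lid(g2.x[0],.095,0,t)],(255,0,0))
    cv2.imwrite(f'pics/{n}_fit.png',im)
cv2.imwrite('pics/fit.png',np.hstack([cv2.imread('pics/top_fit.png')[130:430,370:770],cv2.imread('pics/side_fit.png')[150:450,360:760]]))
E
python3 fit.py
```

```text
T [ 0.56768353  0.03294404 -0.10942384] [ 0.7 -1.8  0.2  0.   1.4  1.1  2.3 -0.7 -2.6 -1.6 -2.2  0.3]
flap [1.60305681] [ 1.1258163  -0.65427196 -0.8481573  -1.36492186]
lid [1.73135805] [ 1.44571256 -1.03826529 -1.22134107  0.49055569]
bottle [0.66358209 0.23885646] local 0.07283821860571493 0.21515355449298407
jar [0.51442219 0.26430879] local -0.07820911697455063 0.2241645560587982
```

View pics/fit.png

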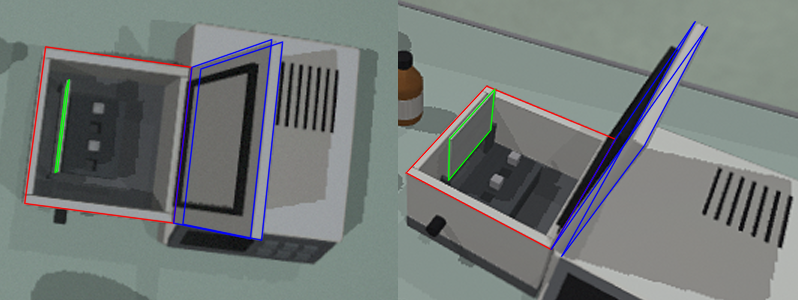

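The overlay agrees to a few mm: rim in red, flap at about 1.60 rad in green, lid at about 1.75 rad in blue. Next I work out the moves with closed fingers, pointing down.

```bash
cat > to.py <<'E'
# usage: to.py  lx ly lz [lx ly lz ...] : tool-axis shifts through local TCP waypoints
import sys
from h import *
T=np.load('T.npy'); s=bot.get_state(); Q=R.from_quat(s['tcp_rot']).as_matrix(); p=np.array(s['eef_pos'])
c,q=np.cos(T[2]),np.sin(T[2]); B=np.array([[c,-q,0],[q,c,0],[0,0,1]])
print('t',round(s['time'],2),'local',np.round(B.T@(p-[T[0],T[1],0]),4),'tool axes in local (cols):\n',np.round(B.T@Q,3),'\nF local',np.round(B.T@np.array(s['wrist_force']),1),'w',s['gripper_width'])
v=list(map(float,sys.argv[1:]))
for i in range(0,len(v),3):
    w=W(T,v[i:i+3])[0]; print(v[i:i+3],'shift',np.round(Q.T@(w-p),4)); p=w
E
python3 to.py 0 .10 .2
```

```text
t 0.7 local [-0.4305  0.4653  0.2313] tool axes in local (cols):
 [[-0.    -0.974  0.226]
 [-0.     0.226  0.974]
 [-1.     0.    -0.   ]] 
F local [-1.   0.2  0.7] w 0.9980313920026154
[0.0, 0.1, 0.2] shift [ 0.0313 -0.502  -0.2583]
```

```bash
python3 -m jog '[{"translation":[0,0,0],"turn":[-6.53,0,0]},{"translation":[0,0,0],"turn":[-6.53,0,0]},{"translation":[0,-0.027,-0.023],"turn":[0,0,0]},{"translation":[0,-0.027,-0.023],"turn":[0,0,0]},{"translation":[0,-0.027,-0.023],"turn":[0,0,0]},{"translation":[0,-0.027,-0.023],"turn":[0,0,0]},{"translation":[0,-0.027,-0.023],"turn":[0,0,0]},{"translation":[0,-0.027,-0.023],"turn":[0,0,0]},{"translation":[0,-0.027,-0.023],"turn":[0,0,0]},{"translation":[0,-0.027,-0.023],"turn":[0,0,0]}]' 0 20; python3 to.py 0 .1 .2
```

```text
time: 1.53
eef_pos: [0.386, 0.3345, 0.2315]
tcp_rot: [-0.472, 0.527, 0.472, 0.527]
wrist_force: [1.3, 0.5, 0.5]
gripper_width: 0.002
t 1.53 local [-0.2136  0.2799  0.2315] tool axes in local (cols):
 [[ 0. -1.  0.]
 [ 0.  0.  1.]
 [-1. -0.  0.]] 
F local [1.2 0.7 0.5] w 0.0019022301922223329
[0.0, 0.1, 0.2] shift [ 0.0315 -0.2136 -0.1798]
```

```bash
python3 -m jog '[{"translation":[0.004,-0.027,-0.022],"turn":[0,0,0]},{"translation":[0.004,-0.027,-0.022],"turn":[0,0,0]},{"translation":[0.004,-0.027,-0.022],"turn":[0,0,0]},{"translation":[0.004,-0.027,-0.022],"turn":[0,0,0]},{"translation":[0.004,-0.027,-0.022],"turn":[0,0,0]},{"translation":[0.004,-0.027,-0.022],"turn":[0,0,0]},{"translation":[0.004,-0.027,-0.022],"turn":[0,0,0]},{"translation":[0.004,-0.025,-0.022],"turn":[0,0,0]},{"translation":[0,0,0],"turn":[0,0,0]}]' ; python3 to.py 0 .096 .122; python3 - <<'E'
from workcell import bot
import cv2,numpy as np
a=[bot.snapshot(n)[:,:,::-1] for n in('side','top')]
cv2.imwrite('pics/p1.png',np.hstack([cv2.resize(a[0][90:300,200:410],None,fx=1.9,fy=1.9),cv2.resize(a[1][80:290,220:430],None,fx=1.9,fy=1.9)]))
E
```

```text
time: 2.28
eef_pos: [0.5812, 0.1333, 0.1978]
tcp_rot: [-0.471, 0.528, 0.471, 0.527]
wrist_force: [0.4, -0.8, 0.2]
gripper_width: 0.006
t 2.28 local [0.0025 0.1012 0.1978] tool axes in local (cols):
 [[-0.001 -1.     0.004]
 [-0.002  0.004  1.   ]
 [-1.     0.001 -0.002]] 
F local [ 0.4 -0.7  0.2] w 0.00576031112759727
[0.0, 0.096, 0.122] shift [ 0.0758  0.0024 -0.0051]
```

View pics/p1.png

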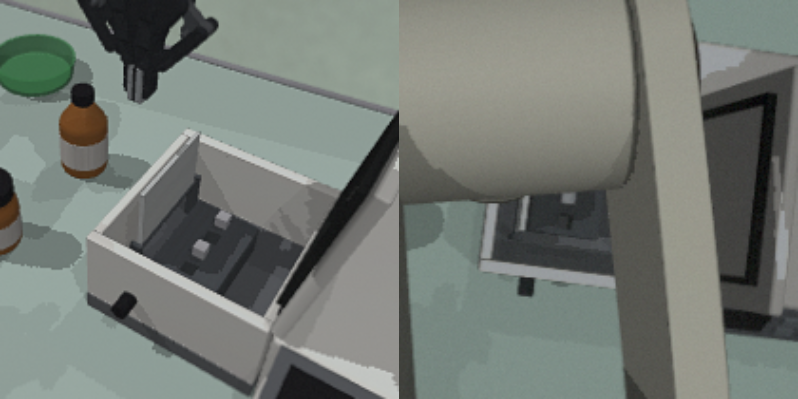

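The closed hand is above the left rim (tip at (140,97) in the side crop), with the flap still upright at (170,190). Descending just outside the flap, above the rim.

```bash
python3 -m jog '[{"translation":[0.015,0,-0.001],"turn":[0,0,0]},{"translation":[0.015,0,-0.001],"turn":[0,0,0]},{"translation":[0.015,0,-0.001],"turn":[0,0,0]},{"translation":[0.015,0,-0.001],"turn":[0,0,0]},{"translation":[0.015,0,-0.001],"turn":[0,0,0]},{"translation":[0,0,0],"turn":[0,0,0]}]' ; python3 to.py 0 .096 .122; python3 - <<'E'
from workcell import bot
import cv2,numpy as np
a=[bot.snapshot(n)[:,:,::-1] for n in('side','wrist')]
cv2.imwrite('pics/p2.png',np.hstack([cv2.resize(a[0][60:270,200:410],(400,400)),cv2.resize(a[1],(400,300))[np.r_[0:300,[299]*100]]]))
E
```

```text
time: 2.88
eef_pos: [0.5762, 0.1334, 0.1219]
tcp_rot: [-0.471, 0.527, 0.473, 0.525]
wrist_force: [-1.0, 0.8, -1.1]
gripper_width: 0.003
t 2.88 local [-0.0026  0.1008  0.1219] tool axes in local (cols):
 [[-0.004 -1.    -0.001]
 [-0.001 -0.001  1.   ]
 [-1.     0.004 -0.001]] 
F local [-1.1  0.7 -1.1] w 0.003246314089467478
[0.0, 0.096, 0.122] shift [-0.0001 -0.0025 -0.0048]
```

View pics/p2.png

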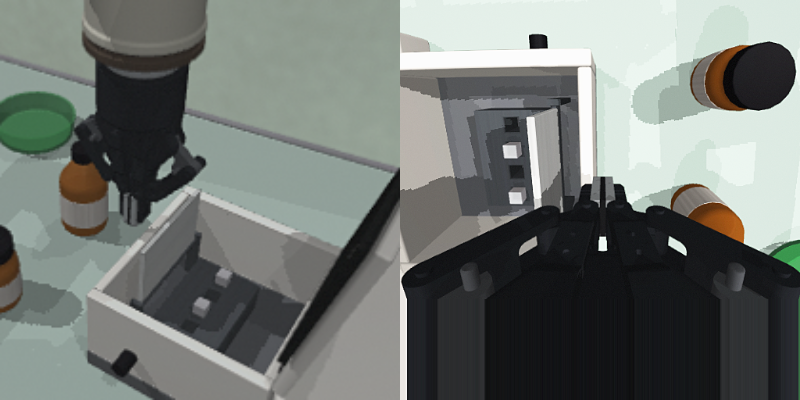

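The tip is just outside the flap, a little above the rim; bottle and jar are clear. Pushing the flap along its arc.

```bash
python3 -m jog '[{"translation":[0,-0.002,-0.011],"turn":[0,0,0]},{"translation":[0,0,-0.011],"turn":[0,0,0]},{"translation":[0,0,-0.006],"turn":[0,0,0]},{"translation":[0,0,-0.006],"turn":[0,0,0]},{"translation":[0.0005,0,-0.006],"turn":[0,0,0]},{"translation":[0.0006,0,-0.006],"turn":[0,0,0]},{"translation":[0.002,0,-0.006],"turn":[0,0,0]},{"translation":[0.0027,0,-0.0053],"turn":[0,0,0]},{"translation":[0.0035,0,-0.005],"turn":[0,0,0]},{"translation":[0.004,0,-0.0047],"turn":[0,0,0]}]' ; python3 -m jog '[{"translation":[0.0046,0,-0.004],"turn":[0,0,0]},{"translation":[0.005,0,-0.0035],"turn":[0,0,0]},{"translation":[0.0055,0,-0.0025],"turn":[0,0,0]},{"translation":[0.0058,0,-0.0022],"turn":[0,0,0]},{"translation":[0.006,0,-0.001],"turn":[0,0,0]},{"translation":[0.003,0,-0.0006],"turn":[0,0,0]},{"translation":[0,0,0],"turn":[0,0,0]},{"translation":[0,0,0],"turn":[0,0,0]}]'; python3 to.py 0 .02 .0755; python3 - <<'E'
from workcell import bot
import cv2,numpy as np
a=[bot.snapshot(n)[:,:,::-1] for n in('side','wrist')]
cv2.imwrite('pics/p3.png',np.hstack([cv2.resize(a[0][60:270,200:410],(400,400)),cv2.resize(a[1],(400,300))[np.r_[0:300,[299]*100]]]))
E
```

```text
time: 3.82
eef_pos: [0.5725, 0.0652, 0.1106]
tcp_rot: [-0.472, 0.527, 0.472, 0.527]
wrist_force: [-0.4, -0.2, 0.0]
gripper_width: 0.0
time: 4.48
eef_pos: [0.571, 0.0521, 0.0809]
tcp_rot: [-0.472, 0.527, 0.472, 0.527]
wrist_force: [-0.5, -0.5, -0.4]
gripper_width: -0.001
t 4.48 local [0.0012 0.0194 0.0809] tool axes in local (cols):
 [[-0. -1.  0.]
 [-0.  0.  1.]
 [-1.  0. -0.]] 
F local [-0.5 -0.5 -0.4] w -0.0006069305299619484
[0.0, 0.02, 0.0755] shift [0.0054 0.0012 0.0006]
```

View pics/p3.png

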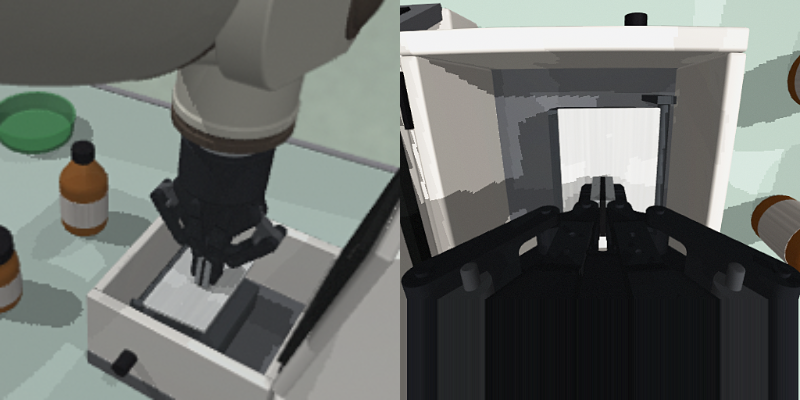

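The flap is folded almost flat, tip still about 5 mm above nominal. Pressing down gently.

```bash
python3 -m jog '[{"translation":[0.001,0,0],"turn":[0,0,0]},{"translation":[0.001,0,0],"turn":[0,0,0]},{"translation":[0.001,0,0],"turn":[0,0,0]},{"translation":[0.001,0,0],"turn":[0,0,0]},{"translation":[0,0,0],"turn":[0,0,0]}]'; python3 -m jog '[{"translation":[0.001,0,0],"turn":[0,0,0]},{"translation":[0.001,0,0],"turn":[0,0,0]},{"translation":[0,0,0],"turn":[0,0,0]}]'
```

```text
time: 5.0
eef_pos: [0.571, 0.052, 0.0769]
tcp_rot: [-0.472, 0.527, 0.472, 0.527]
wrist_force: [0.2, 0.4, -0.1]
gripper_width: -0.0
time: 5.25
eef_pos: [0.5712, 0.052, 0.0755]
tcp_rot: [-0.472, 0.527, 0.472, 0.527]
wrist_force: [-0.5, -0.3, 5.8]
gripper_width: 0.002
```

Contact at 5.8 N with the tip at 75.5 mm, so the flap is flat. I rise well above the lid's edge and go behind it.

```bash
python3 -m jog '[{"translation":[0.001,0,0],"turn":[0,0,0]},{"translation":[0,0,0],"turn":[0,0,0]},{"translation":[0,0,0],"turn":[0,0,0]},{"translation":[-0.01,0,0],"turn":[0,0,0]},{"translation":[-0.02,0,0],"turn":[0,0,0]},{"translation":[-0.03,0,0],"turn":[0,0,0]},{"translation":[-0.03,0,0],"turn":[0,0,0]},{"translation":[-0.03,0,0],"turn":[0,0,0]},{"translation":[-0.03,0,0],"turn":[0,0,0]},{"translation":[-0.03,0,0],"turn":[0,0,0]}]'; python3 -m jog '[{"translation":[-0.03,0,0],"turn":[0,0,0]},{"translation":[-0.03,0,0],"turn":[0,0,0]},{"translation":[-0.03,0,0],"turn":[0,0,0]},{"translation":[-0.015,0,0],"turn":[0,0,0]},{"translation":[0,0,0],"turn":[0,0,0]}]'; python3 to.py 0 -.2 .36 0 -.2 .255; python3 - <<'E'
from workcell import bot
import cv2,numpy as np
a=[bot.snapshot(n)[:,:,::-1] for n in('side','wrist')]
cv2.imwrite('pics/p4.png',np.hstack([cv2.resize(a[0][60:330,200:512],(460,400)),cv2.resize(a[1],(340,255))[np.r_[0:255,[254]*145]]]))
E
```

```text
time: 6.08
eef_pos: [0.5708, 0.052, 0.2559]
tcp_rot: [-0.472, 0.527, 0.472, 0.527]
wrist_force: [0.7, -0.3, -0.6]
gripper_width: -0.008
time: 6.5
eef_pos: [0.5715, 0.052, 0.3632]
tcp_rot: [-0.473, 0.525, 0.47, 0.528]
wrist_force: [0.0, -0.2, 0.2]
gripper_width: 0.001
t 6.5 local [0.0018 0.0194 0.3632] tool axes in local (cols):
 [[ 0.005 -1.     0.   ]
 [ 0.     0.     1.   ]
 [-1.    -0.005  0.   ]] 
F local [ 0.  -0.2  0.2] w 0.000668118582923446
[0.0, -0.2, 0.36] shift [ 0.0031  0.0017 -0.2194]
[0.0, -0.2, 0.255] shift [ 0.105   0.0006 -0.    ]
```

View pics/p4.png

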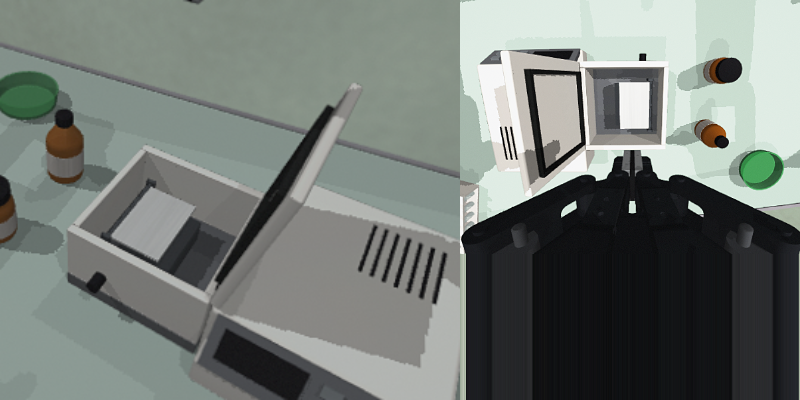

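The flap lies flat over the holder (150,220 in the side crop) and the lid is still open. Next I go behind the lid.

```bash
python3 -m jog '[{"translation":[0,0,-0.022],"turn":[0,0,0]},{"translation":[0,0,-0.022],"turn":[0,0,0]},{"translation":[0,0,-0.022],"turn":[0,0,0]},{"translation":[0,0,-0.022],"turn":[0,0,0]},{"translation":[0,0,-0.022],"turn":[0,0,0]},{"translation":[0,0,-0.022],"turn":[0,0,0]},{"translation":[0,0,-0.022],"turn":[0,0,0]},{"translation":[0,0,-0.022],"turn":[0,0,0]},{"translation":[0,0,-0.022],"turn":[0,0,0]},{"translation":[0,0,-0.022],"turn":[0,0,0]}]'; python3 -m jog '[{"translation":[0.02,0,0],"turn":[0,0,0]},{"translation":[0.02,0,0],"turn":[0,0,0]},{"translation":[0.02,0,0],"turn":[0,0,0]},{"translation":[0.02,0,0],"turn":[0,0,0]},{"translation":[0.02,0,0],"turn":[0,0,0]},{"translation":[0.008,0,0],"turn":[0,0,0]},{"translation":[0,0,0],"turn":[0,0,0]}]'; python3 to.py 0 -.2 .255; python3 - <<'E'
from workcell import bot
import cv2,numpy as np
a=[bot.snapshot(n)[:,:,::-1] for n in('side','wrist')]
cv2.imwrite('pics/p5.png',np.hstack([cv2.resize(a[0][60:330,200:512],(460,400)),cv2.resize(a[1],(340,255))[np.r_[0:255,[254]*145]]]))
E
```

```text
time: 7.43
eef_pos: [0.5465, -0.1676, 0.3576]
tcp_rot: [-0.471, 0.527, 0.472, 0.526]
wrist_force: [0.1, -0.2, -0.4]
gripper_width: 0.001
time: 8.02
eef_pos: [0.5461, -0.1663, 0.2484]
tcp_rot: [-0.47, 0.527, 0.473, 0.526]
wrist_force: [0.3, -0.1, -0.4]
gripper_width: -0.001
t 8.02 local [ 0.0003 -0.2004  0.2484] tool axes in local (cols):
 [[-0.004 -1.     0.   ]
 [ 0.001  0.     1.   ]
 [-1.     0.004  0.001]] 
F local [ 0.3 -0.1 -0.4] w -0.001030055711504983
[0.0, -0.2, 0.255] shift [-0.0066  0.0003  0.0004]
```

View pics/p5.png

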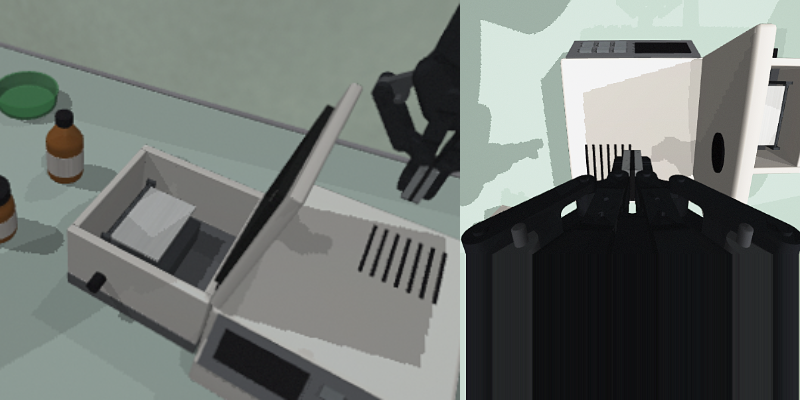

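The tip stands behind the lid, whose black disc faces the hand (715,152 in the wrist view). Pushing it over at about 1 rad/s.

```bash
python3 -m jog '[{"translation":[-0.002,0,0.014],"turn":[0,0,0]},{"translation":[0,0,0.014],"turn":[0,0,0]},{"translation":[0,0,0.012],"turn":[0,0,0]},{"translation":[0,0,0.012],"turn":[0,0,0]},{"translation":[0,0,0.012],"turn":[0,0,0]},{"translation":[0,0,0.012],"turn":[0,0,0]},{"translation":[0,0,0.012],"turn":[0,0,0]},{"translation":[0,0,0.012],"turn":[0,0,0]},{"translation":[0.001,0,0.012],"turn":[0,0,0]},{"translation":[0.001,0,0.012],"turn":[0,0,0]}]'; python3 to.py 0 -.074 .248 0 -.038 .2366 0 -.006 .216; python3 - <<'E'
from workcell import bot
import cv2,numpy as np
a=[bot.snapshot(n)[:,:,::-1] for n in('side','wrist')]
cv2.imwrite('pics/p6.png',np.hstack([cv2.resize(a[0][60:330,200:512],(460,400)),cv2.resize(a[1],(340,255))[np.r_[0:255,[254]*145]]]))
E
```

```text
time: 8.95
eef_pos: [0.5606, -0.0422, 0.251]
tcp_rot: [-0.472, 0.527, 0.472, 0.527]
wrist_force: [0.6, -2.5, -1.4]
gripper_width: 0.0
t 8.95 local [ 0.0012 -0.0755  0.251 ] tool axes in local (cols):
 [[-0. -1.  0.]
 [-0.  0.  1.]
 [-1.  0. -0.]] 
F local [ 0.9 -2.4 -1.4] w 0.0004498216941528187
[0.0, -0.074, 0.248] shift [0.003  0.0012 0.0015]
[0.0, -0.038, 0.2366] shift [0.0114 0.     0.036 ]
[0.0, -0.006, 0.216] shift [0.0206 0.     0.032 ]
```

View pics/p6.png

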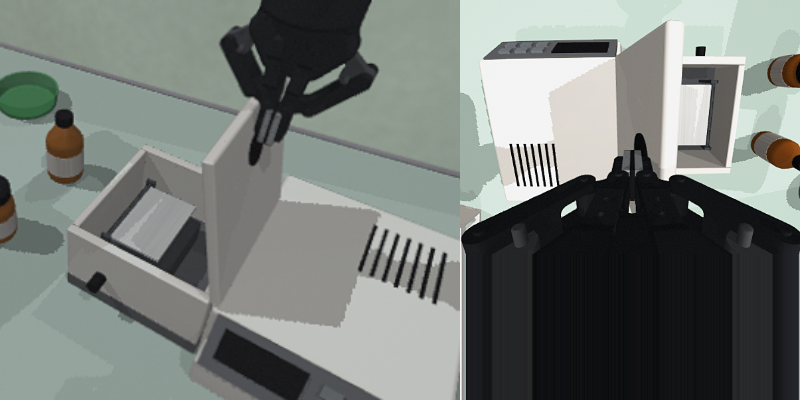

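The lid has come past upright, pushed at the disc with 2.5 N, and the flap stays down. Continuing along the arc.

```bash
python3 -m jog '[{"translation":[0.004,0.001,0.0125],"turn":[0,0,0]},{"translation":[0.005,0,0.0125],"turn":[0,0,0]},{"translation":[0.0055,0,0.0125],"turn":[0,0,0]},{"translation":[0.0062,0,0.011],"turn":[0,0,0]},{"translation":[0.0069,0,0.0107],"turn":[0,0,0]},{"translation":[0.0075,0,0.0103],"turn":[0,0,0]},{"translation":[0.0085,0,0.0093],"turn":[0,0,0]},{"translation":[0.0094,0,0.0085],"turn":[0,0,0]},{"translation":[0.0102,0,0.0078],"turn":[0,0,0]}]'; python3 to.py 0 .037 .1541 0 .045 .119
```

```text
time: 9.8
eef_pos: [0.57, 0.0522, 0.1869]
tcp_rot: [-0.472, 0.527, 0.472, 0.527]
wrist_force: [0.0, -0.3, 0.9]
gripper_width: 0.002
t 9.8 local [0.0002 0.0194 0.1869] tool axes in local (cols):
 [[-0. -1.  0.]
 [ 0.  0.  1.]
 [-1.  0.  0.]] 
F local [ 0.1 -0.3  0.9] w 0.001824318141915244
[0.0, 0.037, 0.1541] shift [0.0328 0.0002 0.0176]
[0.0, 0.045, 0.119] shift [ 0.0351 -0.      0.008 ]
```

```bash
python3 -m jog '[{"translation":[0.0106,0,0.0065],"turn":[0,0,0]},{"translation":[0.011,0,0.006],"turn":[0,0,0]},{"translation":[0.0112,0,0.0051],"turn":[0,0,0]},{"translation":[0.0085,0,0.003],"turn":[0,0,0]},{"translation":[0.008,0,0.002],"turn":[0,0,0]},{"translation":[0.007,0,0.0015],"turn":[0,0,0]},{"translation":[0.006,0,0.001],"turn":[0,0,0]},{"translation":[0.003,0,0.0005],"turn":[0,0,0]},{"translation":[0,0,0],"turn":[0,0,0]}]'; python3 to.py 0 .045 .117; python3 - <<'E'
from workcell import bot
import cv2,numpy as np
a=[bot.snapshot(n)[:,:,::-1] for n in('side','wrist')]
cv2.imwrite('pics/p7.png',np.hstack([cv2.resize(a[0][60:330,200:512],(460,400)),cv2.resize(a[1],(340,255))[np.r_[0:255,[254]*145]]]))
E
```

```text
time: 10.55
eef_pos: [0.5726, 0.0765, 0.1219]
tcp_rot: [-0.472, 0.527, 0.472, 0.526]
wrist_force: [0.4, -0.1, -0.4]
gripper_width: 0.002
t 10.55 local [1.000e-04 4.390e-02 1.219e-01] tool axes in local (cols):
 [[-0.001 -1.     0.001]
 [-0.     0.001  1.   ]
 [-1.     0.001 -0.   ]] 
F local [ 0.4 -0.1 -0.4] w 0.0017235665704465977
[0.0, 0.045, 0.117] shift [0.0049 0.0001 0.0011]
```

View pics/p7.png

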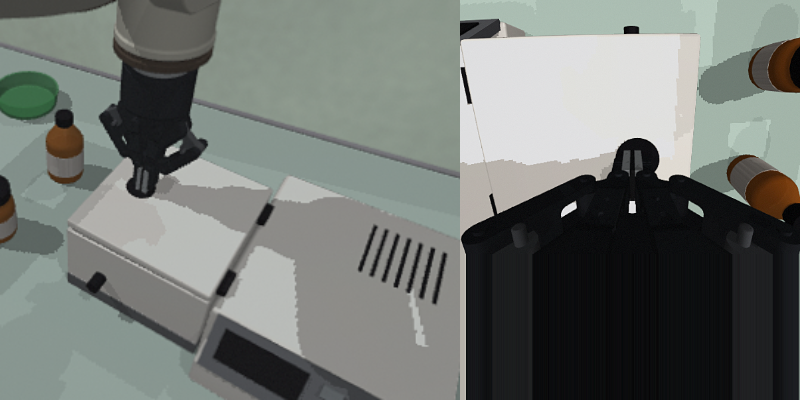

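The lid is almost shut and the tip is on the black disc (140,187). Pressing down until a firm force shows.

```bash
python3 -m jog '[{"translation":[0.001,0,0],"turn":[0,0,0]},{"translation":[0.001,0,0],"turn":[0,0,0]},{"translation":[0.001,0,0],"turn":[0,0,0]},{"translation":[0,0,0],"turn":[0,0,0]}]'; python3 -m jog '[{"translation":[0.001,0,0],"turn":[0,0,0]},{"translation":[0.001,0,0],"turn":[0,0,0]},{"translation":[0,0,0],"turn":[0,0,0]}]'
```

```text
time: 10.98
eef_pos: [0.5729, 0.0766, 0.1196]
tcp_rot: [-0.472, 0.527, 0.472, 0.527]
wrist_force: [-0.2, 0.1, 0.1]
gripper_width: -0.0
time: 11.23
eef_pos: [0.5727, 0.0766, 0.1174]
tcp_rot: [-0.472, 0.527, 0.472, 0.527]
wrist_force: [1.0, 0.2, 0.2]
gripper_width: -0.003
```

```bash
python3 -m jog '[{"translation":[0.001,0,0],"turn":[0,0,0]},{"translation":[0,0,0],"turn":[0,0,0]}]'; python3 -m jog '[{"translation":[0.001,0,0],"turn":[0,0,0]},{"translation":[0,0,0],"turn":[0,0,0]}]';
```

```text
time: 11.4
eef_pos: [0.5728, 0.0766, 0.117]
tcp_rot: [-0.472, 0.527, 0.472, 0.527]
wrist_force: [-2.6, 0.4, 5.9]
gripper_width: 0.001
time: 11.57
eef_pos: [0.5729, 0.0767, 0.1169]
tcp_rot: [-0.472, 0.527, 0.472, 0.527]
wrist_force: [-6.7, -0.2, 16.6]
gripper_width: 0.003
```

The tip stops dead at 116.9 mm (shut height is 117) with 16.6 N, so the lid is shut. Holding briefly, then retracting straight up and checking.

```bash
python3 -m jog '[{"translation":[0,0,0],"turn":[0,0,0]},{"translation":[0,0,0],"turn":[0,0,0]},{"translation":[0,0,0],"turn":[0,0,0]},{"translation":[-0.004,0,0],"turn":[0,0,0]},{"translation":[-0.015,0,0],"turn":[0,0,0]},{"translation":[-0.03,0,0],"turn":[0,0,0]},{"translation":[-0.03,0,0],"turn":[0,0,0]},{"translation":[-0.03,0,0],"turn":[0,0,0]},{"translation":[-0.03,0,0],"turn":[0,0,0]},{"translation":[-0.03,0,0],"turn":[0,0,0]}]'; python3 -m jog '[{"translation":[-0.02,0,0],"turn":[0,0,0]},{"translation":[0,0,0],"turn":[0,0,0]},{"translation":[0,0,0],"turn":[0,0,0]}]'; python3 - <<'E'
from h import *
import cv2
T=np.load('T.npy'); im=bot.snapshot('side')[:,:,::-1]
w=bot.snapshot('wrist')[:,:,::-1]
im=cv2.resize(im,None,fx=3,fy=3,interpolation=cv2.INTER_CUBIC)[480:930,600:1200]
cv2.imwrite('pics/p8.png',im)
for t in('bottle','jar'):
  print(t,[(round(d['score'],2),np.round(d['uv'],1)) for d in bot.cut_out(t,'side')][:2])
print(proj(W(T,[lid(0,.095,.18,.012),lid(0,-.095,.18,.012),lid(.05,-.095,.18,.012)]),'side')*3-[600,480])
E
```

```text
time: 12.4
eef_pos: [0.5725, 0.0766, 0.2861]
tcp_rot: [-0.472, 0.527, 0.472, 0.527]
wrist_force: [0.2, -0.3, 0.7]
gripper_width: 0.0
time: 12.65
eef_pos: [0.5731, 0.0766, 0.3053]
tcp_rot: [-0.472, 0.526, 0.471, 0.527]
wrist_force: [0.3, 0.5, -0.3]
gripper_width: 0.002
bottle [(0.93, array([242.7, 160.7]))]
jar [(0.8, array([193.7, 201.3])), (0.51, array([394.5, 257.7]))]
[[297.86184431 -22.44952234]
 [135.13027608 150.9270284 ]
 [136.08594473 140.91700535]]
```

View pics/p8.png

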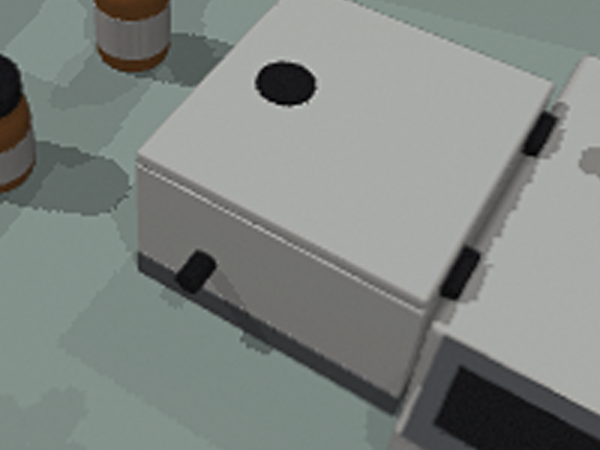

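The lid lies flat on the rim with an even thin seam along the front. Its corner is at (137,157), against a predicted 151 px for shut and 141 px at 0.05 rad, and the bottle and jar are where they were. Handing in.

```bash
python3 -c "
from workcell import bot
print(bot.sign_off())"
```

```text
the job is handed in; nothing more can be done
None
```

The photometer is ready to measure: I folded the flap flat first, then closed the lid and pressed it shut, in about 12.7 s of robot time. I handed the job in, and the system gave no verdict.

- **Flap:** with the fingers closed, I pushed it down along its arc. At the end the tip stood at 75.5 mm with 5.8 N, which is the flat height. Pictures taken before I pushed the lid showed it flat with the lid still open.
- **Lid:** I pushed it over from behind at about 1 rad/s and pressed on the black disc. The tip stopped at 116.9 mm against a nominal 117 mm, with 16.6 N. In the last picture the seam along the front is even, and the lid's corner appears 6 px (enlarged) below where the fit puts a shut lid. That is the shut side, and about the size of the fit error.
- **Other objects:** the bottle and jar detections moved by no more than 2 px from the start. I couldn't check the cuvettes directly because they are under the flap, but the fingers never touched them.
- **Hand:** it finished about 190 mm above the lid, touching nothing.

No check failed. The one limitation is that the photometer's fitted position is only good to a few millimetres.

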